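# Hold a coverslip rack at its draining tilt on the uneven stud block

## Task

Pick up the yellow coverslip rack by the blue handle above its angle dial, carry it to the grey stud block and set the middle of its base crosswise on the blue sprung ridge, the higher of the two. Rock the rack there until its hanging black pointer settles on the red mark, lightly pressing the blue ridge only part of the way down, and finish while still gripping the rack and holding it at that tilt, carried by your grip and the stud block alone. Be gentle with the stud block, and leave the two vials and the well plate where they are.

Things in the scene. Friction and masses are not known exactly. Their poses are not given: they have to be found in the camera images.
- rack: loose coverslip draining rack with angle gauge, 0.3 kg. Yellow base plate 46 (x) by 140 (y) by 12 mm; on its ends upright glass coverslips up to 34 mm high; in the middle an upright round grey dial (diameter 100 mm, 20 mm thick along x, centre 62 mm above the underside, white faces to +x and -x) and above it the blue handle. Origin: centre of the base's underside; x along the dial's axis, y along the base, z up. At the start it stands level on the bench.
- rack_handle (a point): grip point in the blue handle, 136 mm above the rack's origin on its z axis. The handle is a blade 16 mm thick along the rack's x, 46 mm wide along y, from 112 to 154 mm above the underside: pinch it across its thickness.
- pointer (a joint): angle of the black pendulum pointer in the rack, about the rack's +x axis through the dial centre; 0 = pointing to the base along the rack's -z; positive = its tip towards the rack's +y. It hangs freely and always settles plumb, within about 1 s, so it reads t when the top of the rack leans by t towards the rack's +y (the +y end of the base goes down).
- mark (a joint): angle of the red mark on the dial, same axis, zero and sign as the pointer (between 0.22 and 0.50 rad); it stays where it is set. The pointer is on the mark when both values are equal.
- pointer_tip (a point): tip of the black pointer, 42 mm from the dial axis, on the rack's +x face (an equal pointer is on the other face). Its z axis runs along the pointer.
- mark_tip (a point): point on the red mark at the same radius of 42 mm, on the +x face (an equal mark is on the other face). Its z axis runs along the dial radius.
- block: fixed stud block: grey base 76 (x) by 84 (y, from -56 to +28) by 30 mm high, with two round-topped ridges along its x: the blue sprung ridge at y = 0, and the lower fixed black ridge at y = -38 mm with its top at 46 mm. Origin: on the bench, under the blue ridge's middle. Set the rack with its y along the block's y: the required lean then lowers the end of the base away from the black ridge, where there is free room.
- ridge_crest (a point): top of the blue ridge at mid length, 60 mm above the bench when not pressed; the ridge is a round bar of radius 10 mm, 74 mm long along the block's x, and sinks with the spring.
- ridge (a joint): how far the blue ridge is pressed down, m: 0 free, stop at 0.015; spring 800 N/m (about 0.8 N per mm)
- vial_blue: white vial with blue cap, diameter 26 mm, height 46 mm, loose; origin at the centre of its underside
- vial_green: amber vial with green cap, diameter 26 mm, height 46 mm, loose; origin at the centre of its underside
- plate: white 96-well plate, 85 by 127 by 14 mm, loose; origin at the centre of its underside
Mind the look-alikes: they are no part of the job. Several things have the shape of the block; the one meant has the colours described above.

How it is judged:
By the outcome, as a careful person would: the job done as asked, in the order asked, and still so for the second after the job is handed in, while the arm keeps its last pose, push and grip.
It also fails if it takes over 48 s, if anything falls off the work surface, if the arm or the gripper's body presses on something with over 40 N, if the wrist force passes 120 N, or if a joint passes its speed limit or range.

## Robot

A 6-joint arm with a two-finger parallel gripper is mounted at the origin on the work surface. World frame = base frame: x ahead of the robot, y to its left, z up, the work surface at z = 0. Lengths are in m, angles in rad, forces in N, time in s.
With the tool pointing down it reaches from about 0.425 to 0.95 m from the base axis. Payload 3.5 kg.
Tool frame: the origin (TCP) lies midway between the tips of the shut fingers; the grasp point (between the pads) lies 19 mm behind it; z points along the fingers, y is the line along which they close (so a half turn about z gives the same grasp; the last joint's range is limited). The gripper opens to 85 mm and grips with 20 to 120 N. Pads are 22 mm wide; open, the fingers measure 114 mm over their backs; the gripper's body (76 mm by 85 mm) begins 54 mm behind the grasp point. The pads swing forward as they close: fully open they stand 13 mm farther back than shut.
Start: joints at [-1.332, 0.286, 1.577, -0, 1.279, -0.15], TCP at [0.256, -0.625, 0.231] pointing down, gripper open.
Joint ranges: [-2.77, 2.77], [-0.9, 2.22], [0.21, 2.48], [-1.53, 4.67], [0.24, 2.81], [-2.84, 2.84]. Speed limits (rad/s): [2.79, 2.79, 3.14, 3.14, 3.14, 3.14].

## Interface

Orientations are given as a unit quaternion [x, y, z, w].
In Python, from plant import * gives the robot as it stands.
- The arm moves only by the tool move_arm, never from a script. Its argument "moves" is a list of rows, each a list of 3 entries, a list of its own where there are three numbers: the opening, from 0 (shut) to 1 (fully open), then the shift along the tool's x, y, z in m, then the turn, a rotation vector about the tool's x, y, z in rad. A call has exactly 10 rows; each row shifts and turns the commanded pose from where the row before left it, along the tool's axes as they then stand; what a row does not reach is not made up. A row lasts 1/12 s, in which the tool goes at most 41.7 mm and 7.16 degrees, less where a joint would pass 70% of its speed; a pose out of reach is approached as far as the arm can. A call is refused whole if a number of a shift passes 0.0417 or a number of a turn 0.125, either way. A call with a gripper value outside its range is refused whole. The fingers move at their own pace and stop on an object; "grip_force" is the grip in N (left out, the last holds). Time passes only in rows, so rows that do not move let the fingers close, or fill a call up. It gives the time, the measured TCP pose, the force, the opening and the grip force at its end, in the units of the state.
- get_state(): the state, without advancing time (a new reading comes with each control period).
- read_camera(name): name is "scene" or "side" or "wrist"; returns the picture (480x640x3 uint8, red, green, blue); there is no depth.
- camera_params(name): a dict with "fx", "fy", "cx", "cy" (pixels), "k1" (the pictures are not rectified: a ray, as slopes to the right and down, at radius r is drawn at 1 + k1 r^2 times it, then the intrinsics apply), "rvec" (rotation vector, rad) and "tvec" (3), from world to camera coordinates, as OpenCV has them; the wrist camera has in their place "tool_from_camera" (4x4, takes a point from camera to tool coordinates, whose origin is the TCP and whose axes are the flange's). Camera axes: x right, y down, z forward; pixel columns grow to the right and rows downward; lengths in m; the calibration is good to about 2 mm. A picture is of the moment at which its call begins: read the wrist's pose just before it. camera_params takes no time and is no camera call.
- sign_off(): hands the job in; it is judged then, once.
The state is a dict: "time": time; "qpos": joint angles; "dq": joint speeds; "joint_efforts": joint torques, N m; "eef_pos": TCP position; "tcp_rot": TCP orientation; "contact_force": force on the tool from outside, world axes, zero at the start; "wrist_torque": the same for the moment, N m; "opening": opening from 0.0 (shut) to 1.0 (fully open); "finger_force": force on a finger pad.
Only numpy, scipy, OpenCV 4.12 (cv2) and the standard library are available. Lean on these libraries where they do the work, as an engineer would, in place of code of your own. Each camera call takes 0.05 s, during which the arm holds its last target. There are 200 camera calls.

## Working session

There is one attempt and no reset: what is moved stays moved. The work goes in short steps, Python scripts to look and compute and a tool call to move; the robot and the scene stay as the last step left them, time stands still between calls to the robot, and variables do not carry over. Pictures are saved under pics/ and viewed, at most 10 in all, crops included, and the job is handed in when it is done.

Besides the shell and the picture viewer there is one more tool, called after ">>>" by a JSON object that holds its "fn" and its "kwargs", one argument or row to a line. move_arm: Moves the arm, as the interface text tells. Its arguments: {"type":"object","properties":{"moves":{"type":"array"},"grip_force":{"type":"number"}},"required":["moves"]}

```bash
mkdir -p pics; ls; python3 - <<'E'
from plant import *
import cv2
for n in ("scene","side"):
    cv2.imwrite(f"pics/{n}0.png",read_camera(n)[:,:,::-1])
    print(n,camera_params(n))
print(camera_params("wrist"))
print(get_state())
E
```

```text
pics
scene {'fx': 538.3878728051726, 'fy': 538.3878728051726, 'cx': 323.67856543241516, 'cy': 241.44207100379657, 'k1': -0.0791522295879479, 'rvec': array([ 1.36972886,  2.17396284, -0.91373259]), 'tvec': array([ 0.27543484, -0.29212984,  1.46558771])}
side {'fx': 502.93706826096246, 'fy': 502.93706826096246, 'cx': 334.8429893965228, 'cy': 236.95717255997107, 'k1': -0.007890492383362143, 'rvec': array([ 0.59988936, -2.7627179 ,  1.04293183]), 'tvec': array([0.50144397, 0.26227321, 0.76782353])}
{'fx': 373.82850598836467, 'fy': 373.82850598836467, 'cx': 320.8902414088388, 'cy': 237.8786168569014, 'k1': 0.024443338176333252, 'tool_from_camera': array([[ 2.91005416e-05, -9.59149632e-01, -2.82899246e-01,
         7.25506911e-02],
       [ 9.99999964e-01,  1.03237277e-04, -2.47153208e-04,
         2.97831765e-04],
       [ 2.66262657e-04, -2.82899228e-01,  9.59149600e-01,
        -1.42135813e-01],
       [ 0.00000000e+00,  0.00000000e+00,  0.00000000e+00,
         1.00000000e+00]])}
{'time': 0.1, 'qpos': array([-1.33197664e+00,  2.87125997e-01,  1.57804125e+00, -1.98840204e-07,
        1.27862252e+00, -1.50023409e-01]), 'dq': array([ 4.37342814e-05, -3.34306431e-03, -1.74670732e-03, -6.52302501e-04,
       -9.70533625e-04,  4.56625568e-04]), 'joint_efforts': array([ 6.24668210e-04, -4.07298589e+01, -2.93698364e+01, -1.18234684e-04,
        3.43946725e-03, -2.29563163e-06]), 'eef_pos': array([ 0.25577303, -0.62401169,  0.23004713]), 'tcp_rot': array([ 9.81158992e-01,  1.93198926e-01, -4.88529097e-05, -1.09746940e-03]), 'contact_force': array([-0.15384994, -0.22657   , -0.07165051]), 'wrist_torque': array([0.02722167, 0.02340266, 0.02020619]), 'finger_force': 0.0, 'opening': 0.998928940750296}
```

View pics/scene0.png

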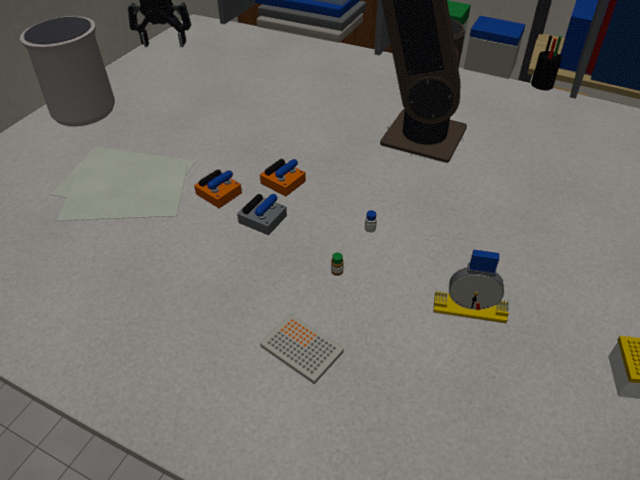

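View pics/side0.png

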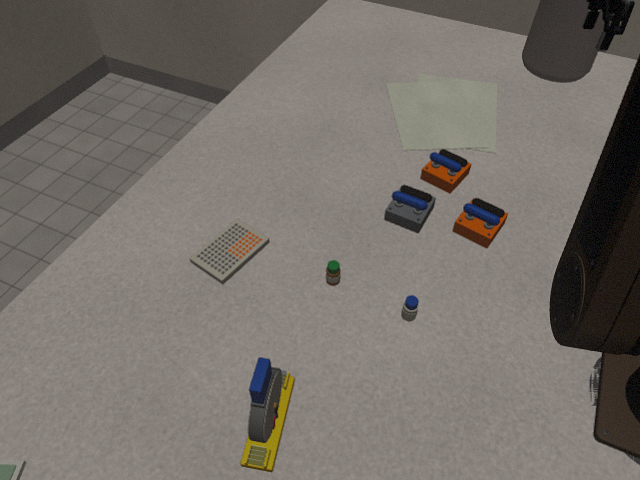

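The scene view shows the rack at about (472,290) and the grey block at (262,212). The vials are at (371,221) and (337,264), and the plate is at (301,348). The side view has the rack at (268,420) and the block at (410,207). I'll enlarge the crops next.

```bash
cat > h.py <<'E'
from plant import *
import numpy as np, cv2
from scipy.spatial.transform import Rotation as R
def cam(n):
    p=camera_params(n); K=np.array([[p['fx'],0,p['cx']],[0,p['fy'],p['cy']],[0,0,1]])
    if n=='wrist':
        s=get_state(); T=np.eye(4); T[:3,:3]=R.from_quat(s['tcp_rot']).as_matrix(); T[:3,3]=s['eef_pos']
        W=np.linalg.inv(T@p['tool_from_camera']); M,t=W[:3,:3],W[:3,3]
    else: M=cv2.Rodrigues(p['rvec'])[0]; t=p['tvec']
    return K,np.array([p['k1'],0,0,0.]),M,t
def ray(c,uv):
    K,d,M,t=c; n=cv2.undistortPoints(np.array([[uv]],float),K,d)[0,0]
    v=M.T@np.array([*n,1]); return -M.T@t, v/np.linalg.norm(v)
def on_z(c,uv,z):
    o,v=ray(c,uv); return o+v*(z-o[2])/v[2]
def tri(obs):
    A=np.zeros((3,3));b=np.zeros(3)
    for c,uv in obs:
        o,v=ray(c,uv); P=np.eye(3)-np.outer(v,v); A+=P;b+=P@o
    return np.linalg.solve(A,b)
def proj(c,X):
    K,d,M,t=c; return cv2.projectPoints(np.array([X],float),cv2.Rodrigues(M)[0],t,K,d)[0][0,0]
E
python3 - <<'E'
from h import *
a=cv2.imread('pics/scene0.png');b=cv2.imread('pics/side0.png')
def crop(im,x,y,w,h,s): return cv2.resize(im[y:y+h,x:x+w],None,fx=s,fy=s,interpolation=cv2.INTER_CUBIC)
o=np.vstack([np.hstack([crop(a,425,240,100,75,4),crop(b,220,350,100,120,4)[:300]]),np.hstack([crop(a,230,180,80,60,5),crop(b,370,175,80,60,5)])])
# rack side crop at 2.5
o[:300,400:]=0; c=crop(b,220,350,100,120,2.5); o[:300,400:650]=c
cv2.imwrite('pics/c1.png',o)
E
```

```text
(no output)
```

View pics/c1.png

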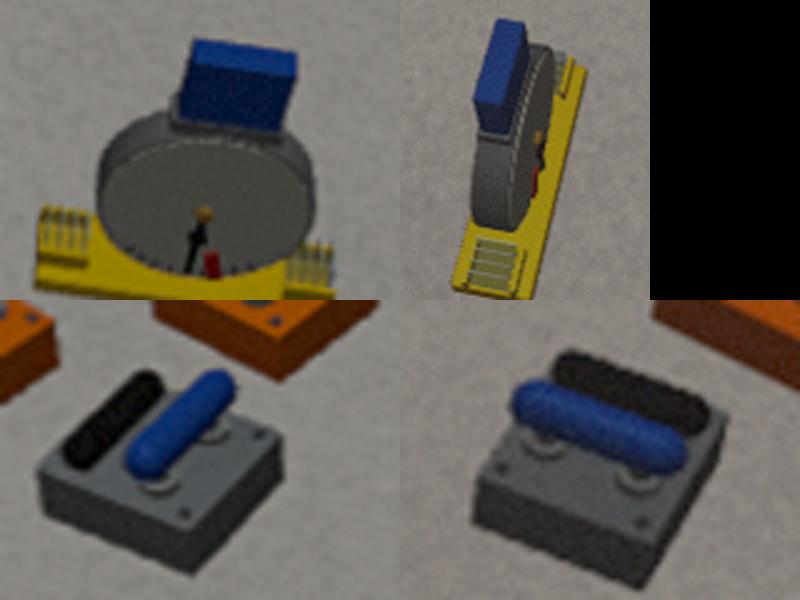

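```bash
python3 - <<'E'
from h import *
S,D=cam('scene'),cam('side')
s=[(259,212),(274,197)];d=[(396,195),(424,206)]
for k in (0,1):
    P=[tri([(S,s[i]),(D,d[i^k])]) for i in (0,1)]
    print('ridge',k,np.round(P,4),[np.round(proj(D,P[i])-d[i^k],1) for i in (0,1)])
for n,c,L in(('S',S,s),('D',D,d)): print(n,[np.round(on_z(c,p,.05),4) for p in L])
for z,L in((0,[(258.3,294/5*0+180+275/5),(238.5,180+215/5)]),): pass
a,b=cv2.imread('pics/scene0.png'),cv2.imread('pics/side0.png')
for n,c,im in(('S',S,a),('D',D,b)):
    h=cv2.cvtColor(im,cv2.COLOR_BGR2HSV)
    m=cv2.inRange(h,(22,150,60),(35,255,255))
    if n=='S': m[:,560:]=0
    k=cv2.convexHull(cv2.findNonZero(m))
    W=np.array([on_z(c,p[0],.008)[:2] for p in k.astype(float)],np.float32)
    print('base',n,cv2.minAreaRect(W),cv2.boundingRect(m))
for nm,(u,v) in dict(blue=(371,213),green=(337,257)).items(): print(nm,on_z(S,(u,v),.046))
print('plate',on_z(S,(302,347),.014))
for nm,u in dict(o1=(218,188),o2=(283,178)).items(): print(nm,on_z(S,u,.03))
q=[on_z(S,(425+x/4,240+y/4),.154) for x,y in((193,40),(298,53),(295,72),(190,58))];print('htop S',np.round(q,3),np.mean(q,0))
q=[on_z(D,(220+x/2.5,350+y/2.5),.154) for x,y in((95,20),(125,22),(107,105-2),(75,97))];print('htop D',np.round(q,3),np.mean(q,0))
E
```

```text
ridge 0 [[ 0.5155 -0.2154  0.0482]
 [ 0.4561 -0.2114  0.0469]] [array([-0.6,  1. ]), array([-0.5,  0.9])]
ridge 1 [[ 0.4644 -0.2534 -0.0013]
 [ 0.5048 -0.1779  0.0909]] [array([-1.8,  2.9]), array([ 0.6, -1.1])]
S [array([ 0.5191, -0.2116,  0.05  ]), array([ 0.461 , -0.2072,  0.05  ])]
D [array([ 0.5149, -0.2166,  0.05  ]), array([ 0.4554, -0.2109,  0.05  ])]
base S ((0.5572341084480286, 0.16128677129745483), (0.06513963639736176, 0.35703638195991516), 8.143301963806152) (333, 263, 176, 60)
base D ((0.5377902388572693, 0.26336604356765747), (0.04571535065770149, 0.14616207778453827), 14.121883392333984) (241, 373, 53, 99)
blue [0.41362842 0.006521   0.046     ]
green [ 0.56557655 -0.00494036  0.046     ]
plate [0.76668801 0.01914869 0.014     ]
o1 [ 0.46805354 -0.35492668  0.03      ]
o2 [ 0.36970227 -0.23559619  0.03      ]
htop S [[0.543 0.244 0.154]
 [0.531 0.288 0.154]
 [0.543 0.289 0.154]
 [0.555 0.246 0.154]] [0.5430233  0.26681596 0.154     ]
htop D [[0.55  0.248 0.154]
 [0.535 0.242 0.154]
 [0.522 0.284 0.154]
 [0.538 0.288 0.154]] [0.53614187 0.26528696 0.154     ]
```

Reading c1: the red mark is to the right of the pointer, so rack +y points to the right in the scene view (rack yaw about +14°). The black ridge lies on the block's world -y side (block yaw about -4°). Next I'll move the wrist camera in front of the dial's +x face.

>>> {"fn": "move_arm", "kwargs": {
  "moves": [
    [1, [0.03, -0.024, -0.002], [0, 0, 0]],
    [1, [0.03, -0.024, -0.002], [0, 0, 0]],
    [1, [0.03, -0.024, -0.002], [0, 0, 0]],
    [1, [0.03, -0.024, -0.002], [0, 0, 0]],
    [1, [0.03, -0.024, -0.002], [0, 0, 0]],
    [1, [0.03, -0.024, -0.002], [0, 0, 0]],
    [1, [0.03, -0.024, -0.002], [0, 0, 0]],
    [1, [0.03, -0.024, -0.002], [0, 0, 0]],
    [1, [0.03, -0.024, -0.002], [0, 0, 0]],
    [1, [0.03, -0.024, -0.002], [0, 0, 0]]
  ]
}}

```text
time: 0.93
eef_pos: [0.4429, -0.2868, 0.251]
tcp_rot: [0.981, 0.193, -0.0, -0.0]
contact_force: [0.2, 0.5, 0.4]
opening: 1.002
finger_force: 0.0
```

>>> {"fn": "move_arm", "kwargs": {
  "moves": [
    [1, [0.03, -0.024, 0], [0, 0, 0]],
    [1, [0.03, -0.024, 0], [0, 0, 0]],
    [1, [0.03, -0.024, 0], [0, 0, 0]],
    [1, [0.03, -0.024, 0], [0, 0, 0]],
    [1, [0.023, -0.033, 0.005], [0, 0, 0]],
    [1, [0.023, -0.033, 0.005], [0, 0, 0]],
    [1, [0.023, -0.033, 0.005], [0, 0, 0]],
    [1, [0.023, -0.033, 0.005], [0, 0, 0]],
    [1, [0.023, -0.033, 0.005], [0, 0, 0]],
    [1, [0.023, -0.033, 0.005], [0, 0, 0]]
  ]
}}

```text
time: 1.77
eef_pos: [0.5695, 0.0832, 0.2206]
tcp_rot: [0.981, 0.193, -0.0, -0.0]
contact_force: [1.1, -0.7, -0.4]
opening: 0.999
finger_force: 0.0
```

>>> {"fn": "move_arm", "kwargs": {
  "moves": [
    [1, [0.023, -0.033, 0.005], [0, 0, 0]],
    [1, [0.023, -0.033, 0.005], [0, 0, 0]],
    [1, [0.023, -0.033, 0.005], [0, 0, 0]],
    [1, [0.023, -0.033, 0.005], [0, 0, 0.07]],
    [1, [0.023, -0.033, 0.005], [0, 0, 0.07]],
    [1, [0, 0, 0], [0, -0.105, 0]],
    [1, [0, 0, 0], [0, -0.105, 0]],
    [1, [0, 0, 0], [0, -0.105, 0]],
    [1, [0, 0, 0], [0, -0.105, 0]],
    [1, [0, 0, 0], [0, -0.105, 0]]
  ]
}}

```text
time: 2.6
eef_pos: [0.6165, 0.2769, 0.1964]
tcp_rot: [0.958, 0.12, -0.26, 0.033]
contact_force: [0.6, 0.1, 0.8]
opening: 1.0
finger_force: 0.0
```

```bash
python3 - <<'E'
from h import *
import pickle
c=cam('wrist'); im=read_camera('wrist')[:,:,::-1]; cv2.imwrite('pics/w1.png',im); pickle.dump(c,open('w1.pkl','wb'))
E
```

```text
(no output)
```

View pics/w1.png

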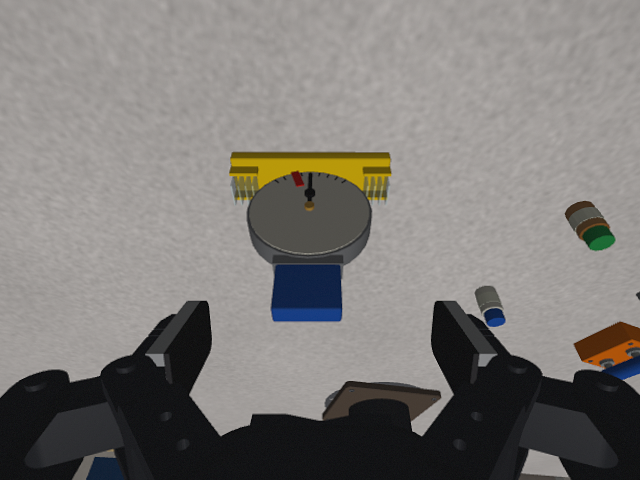

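The wrist view shows the dial face. The base's front lower edge runs (230,153) to (390,153), the pivot is at (309,206), the pointer points to (311,175) and the red mark is at (297,178). The handle top spans (273,308) to (341,321).

```bash
python3 - <<'E'
from h import *
import pickle
c=pickle.load(open('w1.pkl','rb')); im=cv2.imread('pics/w1.png'); h=cv2.cvtColor(im,cv2.COLOR_BGR2HSV)
ym=cv2.inRange(h,(20,150,50),(35,255,255)); k=cv2.findNonZero(ym)[:,0]
# front lower edge: topmost yellow pixel in each column
cols=[(u,k[k[:,0]==u,1].min()-.5) for u in range(236,386,3)]
E=np.array([on_z(c,p,0)[:2] for p in cols]); d=np.linalg.svd(E-E.mean(0))[2][0]; d*=np.sign(d[1])
ends=[on_z(c,(k[:,0].min()-.5,156),0.0),on_z(c,(k[:,0].max()+.5,156),0.)]
print('ydir deg',np.degrees(np.arctan2(d[1],d[0])),'len',np.linalg.norm(ends[0]-ends[1]))
ey=np.array([*d,0]); ex=np.array([d[1],-d[0],0]); m=E.mean(0); 
s=np.mean([e@ey for e in ends]); O=ex*(np.array([*m,0])@ex-.023)+ey*s
print('O base',O, 'yaw',np.degrees(np.arctan2(ex[1],ex[0])))
hm=[on_z(c,p,.154) for p in((273,308),(341,308),(342,321.5),(274,321.5))]; H=np.mean(hm,0)
print('htop',np.round(hm,4),'O handle',H, 'local',(H-O)@ex,(H-O)@ey)
def face(uv,x=.0105):
    o,v=ray(c,uv); p=o+v*((O@ex+x-o@ex)/(v@ex)); return np.array([(p-O)@ey,p[2]-.062])
rm=cv2.inRange(h,(0,120,50),(8,255,255))|cv2.inRange(h,(172,120,50),(179,255,255)); rm[:160]=0;rm[200:]=0;rm[:,:270]=0;rm[:,330:]=0
ys,xs=np.nonzero(rm); F=np.array([face(p) for p in zip(xs,ys)]); r=F.mean(0); print('red',len(F),r,np.hypot(*r),'ang',np.arctan2(r[0],-r[1]))
g=cv2.cvtColor(im,cv2.COLOR_BGR2GRAY)
bm=(g[170:205,295:325]<30); ys,xs=np.nonzero(bm); P=np.array([face((x+295,y+170)) for x,y in zip(xs,ys)])
P=P[(np.hypot(*P.T)<44)&(np.hypot(*P.T)>20)]; p=P.mean(0); print('ptr',len(P),p,np.arctan2(p[0],-p[1])); print('pivot',face((309,206)))
cv2.imwrite('pics/w1c.png',cv2.resize(im[145:225,240:380],None,fx=5,fy=5,interpolation=cv2.INTER_CUBIC))
E
```

```text
ydir deg 104.30837829427509 len 0.3370523212023782
O base [0.56171154 0.1741149  0.        ] yaw 14.308378294275084
htop [[0.5447 0.2895 0.154 ]
 [0.5552 0.2481 0.154 ]
 [0.5398 0.2429 0.154 ]
 [0.5288 0.2863 0.154 ]] O handle [0.5421263  0.26667113 0.154     ] local 0.0038967154992336655 0.0945254098132749
red 116 [ 0.1065451  -0.04032306] 0.1139201773060157 ang 1.2089956763257295
ptr 0 [nan nan] nan
pivot [ 0.09555419 -0.0051694 ]<stdin>:21: RuntimeWarning: Mean of empty slice.
  ret = um.true_divide(
```

View pics/w1c.png

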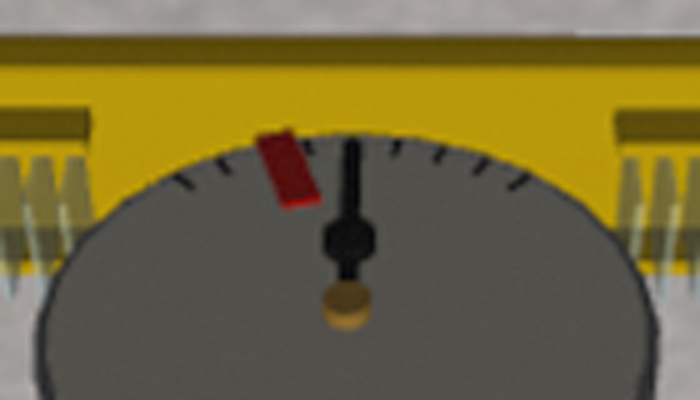

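The crop shows the pointer straight on the zero tick, and the red mark between the first and second visible ticks. The yellow mask also caught the amber vial, so I'll restrict it.

```bash
python3 - <<'E'
from h import *
import pickle
c=pickle.load(open('w1.pkl','rb')); im=cv2.imread('pics/w1.png'); h=cv2.cvtColor(im,cv2.COLOR_BGR2HSV)
ym=cv2.inRange(h,(20,120,40),(35,255,255)); ym[:,:215]=0; ym[:,405:]=0; ym[180:]=0; k=cv2.findNonZero(ym)[:,0]
cols=[(u,k[k[:,0]==u,1].min()-.5) for u in range(236,386,3)]
E=np.array([on_z(c,p,0)[:2] for p in cols]); d=np.linalg.svd(E-E.mean(0))[2][0]; d*=np.sign(d[1])
y0=np.mean([p[1] for p in cols])
ends=[on_z(c,(a,y0),0.) for a in (k[:,0].min()-.5,k[:,0].max()+.5)]
ey=np.array([*d,0]); ex=np.array([d[1],-d[0],0]); m=np.array([*E.mean(0),0])
O=ex*(m@ex-.023)+ey*np.mean([e@ey for e in ends])
print('yaw',np.degrees(np.arctan2(ex[1],ex[0])),'len',np.linalg.norm(ends[0]-ends[1]),'O',O)
H=np.mean([on_z(c,p,.154) for p in((273,308),(341,308),(342,321.5),(274,321.5))],0); print('handle local',(H-O)@ex,(H-O)@ey)
def face(uv,x=.011):
    o,v=ray(c,uv); p=o+v*((O@ex+x-o@ex)/(v@ex)); return np.array([(p-O)@ey,p[2]-.062])
def cr(x,y): return (240+(x+.5)/5-.5,145+(y+.5)/5-.5)
piv=face((309,206)); print('dial edges',face(cr(40,335)),face(cr(656,335)))
for n,p in dict(red_out=(274,136),red_in=(302,203),ptr_tip=(352,142),ptr_hub=(349,240),t1=(308,147),t2=(224,166),t3=(184,182),r1=(398,146),r2=(441,153),r3=(481,165),r4=(519,182)).items():
    f=face(cr(*p)); print(n,np.round(f,4),'r %.4f ang %.3f'%(np.hypot(*f),np.arctan2(f[0],-f[1])))
E
```

```text
yaw 14.255977267563889 len 0.143659025102552 O [0.53799537 0.26718428 0.        ]
handle local 0.003877360103481811 -0.001514601947447448
dial edges [0.04808889 0.00210381] [-0.0497547   0.00202966]
red_out [ 0.0135 -0.0499] r 0.0517 ang 0.263
red_in [ 0.0078 -0.0311] r 0.0321 ang 0.245
ptr_tip [-0.0004 -0.0482] r 0.0482 ang -0.009
ptr_hub [-0.0005 -0.0213] r 0.0213 ang -0.022
t1 [ 0.0073 -0.0467] r 0.0473 ang 0.155
t2 [ 0.0218 -0.0413] r 0.0467 ang 0.485
t3 [ 0.0284 -0.0368] r 0.0465 ang 0.657
r1 [-0.0086 -0.047 ] r 0.0478 ang -0.181
r2 [-0.0162 -0.045 ] r 0.0478 ang -0.345
r3 [-0.0231 -0.0416] r 0.0476 ang -0.507
r4 [-0.0296 -0.0369] r 0.0473 ang -0.676
```

>>> {"fn": "move_arm", "kwargs": {
  "moves": [
    [1, [0, 0, 0], [0, 0.105, 0]],
    [1, [0, 0, 0], [0, 0.105, 0]],
    [1, [0, 0, 0], [0, 0.105, 0]],
    [1, [0, 0, 0], [0, 0.105, 0]],
    [1, [0, 0, 0], [0, 0.105, 0]],
    [1, [-0.0255, -0.003, 0.004], [0, 0, 0]],
    [1, [-0.0255, -0.003, 0.004], [0, 0, 0]],
    [1, [-0.0255, -0.003, 0.004], [0, 0, -0.1208]],
    [1, [0, 0, 0], [0, 0, -0.1208]],
    [1, [0, 0, 0], [0, 0, -0.1208]]
  ]
}}

```text
time: 3.48
eef_pos: [0.5375, 0.2663, 0.1832]
tcp_rot: [0.953, 0.304, -0.0, -0.0]
contact_force: [-0.1, -0.3, 0.1]
opening: 1.001
finger_force: 0.0
```

>>> {"fn": "move_arm", "kwargs": {
  "moves": [
    [1, [0, 0, 0], [0, 0, -0.1208]],
    [1, [0, 0, 0], [0, 0, -0.1208]],
    [1, [0, 0, 0], [0, 0, -0.1208]],
    [1, [0, 0, 0], [0, 0, -0.1208]],
    [1, [0, 0, 0], [0, 0, -0.1208]],
    [1, [0, 0, 0], [0, 0, -0.1208]],
    [1, [0, 0, 0], [0, 0, -0.1208]],
    [1, [0, 0, 0], [0, 0, -0.1208]],
    [1, [0, 0, 0], [0, 0, -0.1208]],
    [1, [0, 0, 0], [0, 0, -0.1208]]
  ]
}}

```text
time: 4.32
eef_pos: [0.5395, 0.2664, 0.1839]
tcp_rot: [0.612, 0.791, 0.0, 0.0]
contact_force: [0.6, 0.4, -0.2]
opening: 1.002
finger_force: 0.0
```

```bash
python3 - <<'E'
from h import *
s=get_state(); M=R.from_quat(s['tcp_rot']).as_matrix(); print(s['time'],s['eef_pos'],s['qpos']); print(M.round(4))
d=np.array([.540,.267,.119])-s['eef_pos']; print('shift tool',M.T@d)
a=np.radians(14.26); ex=np.array([np.cos(a),np.sin(a),0]); T=np.c_[[-ex[1],ex[0],0],ex,[0,0,-1]]
print('turn',R.from_matrix(M.T@T).as_rotvec())
E
```

```text
4.3167 [0.53951778 0.26639962 0.18393032] [ 2.90172559e-01  1.69146624e-01  1.80518004e+00 -1.24787322e-05
  1.16653870e+00  3.57374229e-02]
[[-2.517e-01  9.678e-01  7.000e-04]
 [ 9.678e-01  2.517e-01  2.000e-04]
 [ 0.000e+00  7.000e-04 -1.000e+00]]
shift tool [0.00045873 0.00057059 0.06493076]
turn [ 7.27187693e-04 -1.65368518e-05  5.55608892e-03]
```

>>> {"fn": "move_arm", "kwargs": {
  "moves": [
    [1, [0, 0, 0.013], [0, 0, 0.005]],
    [1, [0, 0, 0.013], [0, 0, 0]],
    [1, [0, 0, 0.013], [0, 0, 0]],
    [1, [0, 0, 0.013], [0, 0, 0]],
    [1, [0, 0, 0.013], [0, 0, 0]],
    [1, [0, 0, 0], [0, 0, 0]],
    [0.3, [0, 0, 0], [0, 0, 0]],
    [0.3, [0, 0, 0], [0, 0, 0]],
    [0, [0, 0, 0], [0, 0, 0]],
    [0, [0, 0, 0], [0, 0, 0]]
  ],
  "grip_force": 60
}}

```text
time: 5.15
eef_pos: [0.5408, 0.2668, 0.1205]
tcp_rot: [0.616, 0.788, 0.001, 0.001]
contact_force: [-0.1, 0.1, -0.2]
opening: 0.454
finger_force: 0.0
```

>>> {"fn": "move_arm", "kwargs": {
  "moves": [
    [0, [0, 0, 0], [0, 0, 0]],
    [0, [0, 0, 0], [0, 0, 0]],
    [0, [0, 0, 0], [0, 0, 0]],
    [0, [0, 0, 0], [0, 0, 0]],
    [0, [0, 0, 0], [0, 0, 0]],
    [0, [0, 0, 0], [0, 0, 0]],
    [0, [0, 0, 0], [0, 0, 0]],
    [0, [0, 0, 0], [0, 0, 0]],
    [0, [0, 0, 0], [0, 0, 0]],
    [0, [0, 0, 0], [0, 0, 0]]
  ]
}}

```text
time: 5.98
eef_pos: [0.5403, 0.2666, 0.1201]
tcp_rot: [0.616, 0.788, 0.0, 0.0]
contact_force: [-2.8, -0.8, 6.0]
opening: 0.17
finger_force: 59.8
```

```bash
python3 - <<'E'
from h import *
import pickle
s=get_state(); M=R.from_quat(s['tcp_rot']).as_matrix(); print(s); print(M.round(4))
E
```

```text
{'time': 5.9833, 'qpos': array([2.90169787e-01, 2.42545037e-01, 1.84532008e+00, 5.41867616e-05,
       1.05320520e+00, 4.67075007e-02]), 'dq': array([-0.00029765,  0.0014289 , -0.00123887, -0.00080782,  0.00245733,
        0.0003135 ]), 'joint_efforts': array([-2.65254993e-01, -3.30354273e+01, -2.48851293e+01, -2.72618607e-02,
       -5.71541861e-01,  8.98816885e-03]), 'eef_pos': array([0.54029773, 0.26664603, 0.12012001]), 'tcp_rot': array([6.16020174e-01, 7.87730332e-01, 2.26642720e-04, 1.31893661e-04]), 'contact_force': array([-2.77164406, -0.78066883,  5.95926493]), 'wrist_torque': array([-0.08768978,  0.39124599,  0.00383306]), 'finger_force': 59.75558280944824, 'opening': 0.1703030578067566}
[[-2.410e-01  9.705e-01  5.000e-04]
 [ 9.705e-01  2.410e-01  2.000e-04]
 [ 1.000e-04  5.000e-04 -1.000e+00]]
```

```bash
python3 - <<'E'
from h import *
for n,f,(x0,x1,y0,y1) in(('scene','scene0',(252,281,192,222)),('side','side0',(388,432,186,214))):
    im=cv2.imread(f'pics/{f}.png'); h=cv2.cvtColor(im,cv2.COLOR_BGR2HSV); m=cv2.inRange(h,(100,120,30),(130,255,255))
    w=np.zeros_like(m); w[y0:y1,x0:x1]=m[y0:y1,x0:x1]
    N,l,st,ce=cv2.connectedComponentsWithStats(w); i=1+st[1:,4].argmax()
    r=cv2.minAreaRect(cv2.findNonZero((l==i).astype(np.uint8))); b=cv2.boxPoints(r)
    e=sorted([( (b[j]+b[(j+1)%4])/2, np.linalg.norm(b[j]-b[(j+1)%4])) for j in range(4)],key=lambda q:q[1])[:2]
    P=[on_z(cam(n),q[0],.05) for q in e]; P.sort(key=lambda q:q[0]); d=P[1]-P[0]
    print(n,st[i],r,'mid',np.mean(P,0),'len',np.linalg.norm(d),'yaw',np.degrees(np.arctan2(d[1],d[0])))
E
```

```text
scene [255 194  22  22 221] ((265.5000305175781, 204.5), (8.485280990600586, 26.870054244995117), 45.0) mid [ 0.49073963 -0.21135865  0.05      ] len 0.073787892880855 yaw -4.310605586877964
side [393 191  34  19 318] ((409.41778564453125, 199.71917724609375), (35.46346664428711, 9.714414596557617), 20.556045532226562) mid [ 0.48700395 -0.21534691  0.05      ] len 0.07035006927142613 yaw -4.218586225251191
```

>>> {"fn": "move_arm", "kwargs": {
  "moves": [
    [0, [0, 0, -0.005], [0, 0, 0]],
    [0, [0, 0, -0.01], [0, 0, 0]],
    [0, [0, 0, -0.015], [0, 0, 0]],
    [0, [0, 0, -0.018], [0, 0, 0]],
    [0, [0, 0, -0.018], [0, 0, 0]],
    [0, [0, 0, -0.018], [0, 0, 0]],
    [0, [0, 0, -0.018], [0, 0, 0]],
    [0, [0, 0, -0.018], [0, 0, 0]],
    [0, [0, 0, -0.01], [0, 0, 0]],
    [0, [0, 0, 0], [0, 0, 0]]
  ]
}}

```text
time: 6.82
eef_pos: [0.5413, 0.2669, 0.2522]
tcp_rot: [0.616, 0.788, 0.002, 0.002]
contact_force: [0.1, -0.4, -2.9]
opening: 0.18
finger_force: 58.6
```

>>> {"fn": "move_arm", "kwargs": {
  "moves": [
    [0, [-0.015, -0.0055, 0], [0, 0, 0]],
    [0, [-0.03, -0.011, 0], [0, 0, 0]],
    [0, [-0.032, -0.0118, 0], [0, 0, 0]],
    [0, [-0.032, -0.0118, 0], [0, 0, 0]],
    [0, [-0.032, -0.0118, 0], [0, 0, 0]],
    [0, [-0.032, -0.0118, 0], [0, 0, 0]],
    [0, [-0.032, -0.0118, 0], [0, 0, 0]],
    [0, [-0.032, -0.0118, 0], [0, 0, 0]],
    [0, [-0.032, -0.0118, 0], [0, 0, 0]],
    [0, [-0.032, -0.0118, 0], [0, 0, 0]]
  ]
}}

```text
time: 7.65
eef_pos: [0.5037, -0.0536, 0.2475]
tcp_rot: [0.616, 0.788, -0.0, -0.001]
contact_force: [0.8, 0.6, -2.6]
opening: 0.178
finger_force: 58.8
```

>>> {"fn": "move_arm", "kwargs": {
  "moves": [
    [0, [-0.032, -0.0118, 0], [0, 0, 0]],
    [0, [-0.032, -0.0118, 0], [0, 0, 0]],
    [0, [-0.032, -0.0118, 0], [0, 0, 0]],
    [0, [-0.032, -0.0118, 0], [0, 0, 0]],
    [0, [-0.0245, -0.0085, 0], [0, 0, 0.04]],
    [0, [0, 0, 0], [0, 0, 0.08]],
    [0, [0, 0, 0], [0, 0, 0.08]],
    [0, [0, 0, 0], [0, 0, 0.08]],
    [0, [0, 0, 0.015], [0, 0, 0.0385]],
    [0, [0, 0, 0.015], [0, 0, 0]]
  ]
}}

```text
time: 8.48
eef_pos: [0.4876, -0.2139, 0.2184]
tcp_rot: [0.734, 0.679, 0.0, 0.0]
contact_force: [0.7, 0.5, -3.4]
opening: 0.177
finger_force: 58.9
```

>>> {"fn": "move_arm", "kwargs": {
  "moves": [
    [0, [0, 0, 0.01], [0, 0, 0]],
    [0, [0, 0, 0.005], [0, 0, 0]],
    [0, [0, 0, 0], [0, 0, 0]],
    [0, [0, 0, 0], [0, 0, 0]],
    [0, [0, 0, 0], [0, 0, 0]],
    [0, [0, 0, 0], [0, 0, 0]],
    [0, [0, 0, 0], [0, 0, 0]],
    [0, [0, 0, 0], [0, 0, 0]],
    [0, [0, 0, 0], [0, 0, 0]],
    [0, [0, 0, 0], [0, 0, 0]]
  ]
}}

```text
time: 9.32
eef_pos: [0.4877, -0.2138, 0.2046]
tcp_rot: [0.733, 0.68, 0.0, 0.0]
contact_force: [0.7, -0.1, -3.7]
opening: 0.176
finger_force: 58.8
```

```bash
python3 - <<'E'
from h import *
s=get_state(); M=R.from_quat(s['tcp_rot']).as_matrix(); print(s['time'],s['eef_pos'],s['qpos'],s['contact_force'],s['wrist_torque']); print(M.round(4))
a,b=read_camera('scene')[:,:,::-1],read_camera('side')[:,:,::-1]
cv2.imwrite('pics/s2.png',a);cv2.imwrite('pics/d2.png',b)
def crop(im,x,y,w,h,s): return cv2.resize(im[y:y+h,x:x+w],None,fx=s,fy=s,interpolation=cv2.INTER_CUBIC)
cv2.imwrite('pics/c2.png',np.hstack([crop(a,215,125,100,120,4),crop(b,360,125,100,120,4)]))
E
```

```text
9.3167 [ 0.48774488 -0.21379645  0.20457422] [-6.03740051e-01 -4.83367524e-03  1.95169877e+00  1.73240625e-05
  1.19427085e+00 -5.28695658e-01] [ 0.71336818 -0.05474429 -3.72249087] [ 0.03033725  0.00788135 -0.00083012]
[[ 7.500e-02  9.972e-01  4.000e-04]
 [ 9.972e-01 -7.500e-02 -2.000e-04]
 [-2.000e-04  4.000e-04 -1.000e+00]]
```

View pics/c2.png

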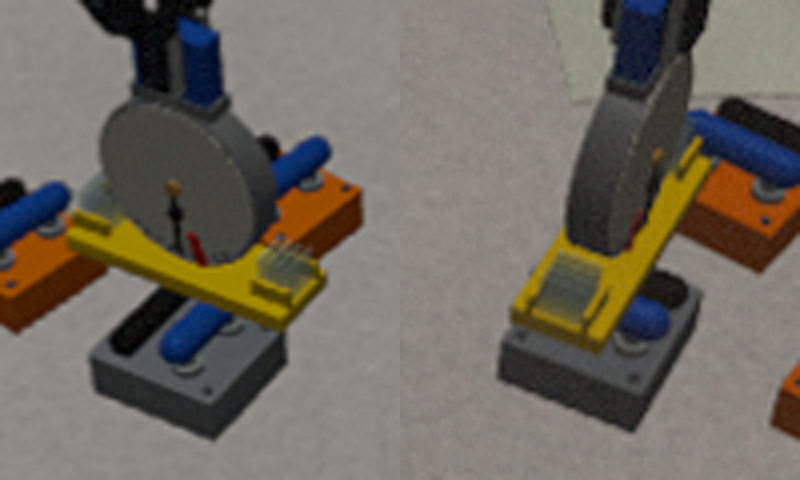

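```bash
python3 - <<'E'
from h import *
s=get_state(); M=R.from_quat(s['tcp_rot']).as_matrix(); p=s['eef_pos']
W=lambda x,y,z: p+M@np.array([y,x,.1201-z])
S,D=cam('scene'),cam('side')
cs=lambda q:((q-[215,125]+.5)*4-.5).round(0); cd=lambda q:((q-[360,125]+.5)*4-.5+[400,0]).round(0)
for n,q in dict(frontR=(.023,.07,0),frontL=(.023,-.07,0),backR=(-.023,.07,0),frontRt=(.023,.07,.012),frontLt=(.023,-.07,.012),dialc=(.011,0,.062)).items(): print(n,cs(proj(S,W(*q))),cd(proj(D,W(*q))))
a=np.radians(-4.3); ex=np.array([np.cos(a),np.sin(a),0]); C=np.array([.4885,-.2135,.05])
for k in(.027,-.027): print('ridge cap',cs(proj(S,C+k*ex)),cd(proj(D,C+k*ex)))
E
```

```text
frontR [284. 332.] [500. 325.]
frontL [ 69. 249.] [617. 151.]
backR [331. 283.] [593. 360.]
frontRt [283. 315.] [503. 306.]
frontLt [ 66. 231.] [620. 132.]
dialc [177. 184.] [601. 142.]
ridge cap [175. 343.] [544. 283.]
ridge cap [230. 288.] [646. 321.]
```

The crops show the rack level and crosswise over the grey block's blue ridge, centred to within a few mm. It needs about +2 mm in y. Now I'll lower it to first contact.

>>> {"fn": "move_arm", "kwargs": {
  "moves": [
    [0, [0.002, 0, 0.005], [0, 0, 0]],
    [0, [0, 0.001, 0.005], [0, 0, 0]],
    [0, [0, 0, 0.004], [0, 0, 0]],
    [0, [0, 0, 0.003], [0, 0, 0]],
    [0, [0, 0, 0.003], [0, 0, 0]],
    [0, [0, 0, 0.002], [0, 0, 0]],
    [0, [0, 0, 0.002], [0, 0, 0]],
    [0, [0, 0, 0.002], [0, 0, 0]],
    [0, [0, 0, 0], [0, 0, 0]],
    [0, [0, 0, 0], [0, 0, 0]]
  ]
}}

```text
time: 10.25
eef_pos: [0.4889, -0.2119, 0.1786]
tcp_rot: [0.733, 0.68, -0.0, 0.0]
contact_force: [-0.4, 0.5, -2.5]
opening: 0.173
finger_force: 59.1
```

>>> {"fn": "move_arm", "kwargs": {
  "moves": [
    [0, [0, 0, 0.0015], [0, 0, 0]],
    [0, [0, 0, 0.0015], [0, 0, 0]],
    [0, [0.0044, 0, 0.0001], [0, -0.034, 0]],
    [0, [0.0044, 0, 0.0001], [0, -0.034, 0]],
    [0, [0.0044, 0, 0.0001], [0, -0.034, 0]],
    [0, [0.0044, 0, 0.0001], [0, -0.034, 0]],
    [0, [0.0044, 0, 0.0001], [0, -0.034, 0]],
    [0, [0.0044, 0, 0.0001], [0, -0.034, 0]],
    [0, [0.0044, 0, 0.0001], [0, -0.034, 0]],
    [0, [0.0044, 0, 0.0001], [0, -0.034, 0]]
  ]
}}

```text
time: 11.08
eef_pos: [0.4922, -0.1776, 0.1715]
tcp_rot: [0.726, 0.674, -0.1, 0.094]
contact_force: [-0.8, -1.5, -0.4]
opening: 0.177
finger_force: 59.4
```

>>> {"fn": "move_arm", "kwargs": {
  "moves": [
    [0, [0, 0, 0], [0, 0, 0]],
    [0, [0, 0, 0], [0, 0, 0]],
    [0, [0, 0, 0], [0, 0, 0]],
    [0, [0, 0, 0], [0, 0, 0]],
    [0, [0, 0, 0], [0, 0, 0]],
    [0, [0, 0, 0], [0, 0, 0]],
    [0, [0, 0, 0], [0, 0, 0]],
    [0, [0, 0, 0], [0, 0, 0]],
    [0, [0, 0, 0], [0, 0, 0]],
    [0, [0, 0, 0], [0, 0, 0]]
  ]
}}

```text
time: 11.92
eef_pos: [0.4918, -0.1772, 0.1706]
tcp_rot: [0.726, 0.674, -0.099, 0.093]
contact_force: [2.2, 2.6, 0.4]
opening: 0.179
finger_force: 59.6
```

```bash
python3 - <<'E'
from h import *
s=get_state(); M=R.from_quat(s['tcp_rot']).as_matrix(); p=s['eef_pos']; print(s['time'],p,s['qpos'],s['contact_force'],s['wrist_torque'])
print(M.round(4)); o=p+M[:,2]*.1201; print('rack O',o,'lean',np.arctan2(-M[:2,2]@M[:2,0]/np.linalg.norm(M[:2,0]),-M[2,2]))
a,b=read_camera('scene')[:,:,::-1],read_camera('side')[:,:,::-1]
w=read_camera('wrist')[:,:,::-1]
cv2.imwrite('pics/s3.png',a);cv2.imwrite('pics/d3.png',b);cv2.imwrite('pics/w3.png',w)
def crop(im,x,y,w,h,s): return cv2.resize(im[y:y+h,x:x+w],None,fx=s,fy=s,interpolation=cv2.INTER_CUBIC)
cv2.imwrite('pics/c3.png',np.hstack([crop(a,225,125,80,110,5),crop(b,370,125,80,110,5)]))
E
```

```text
11.9167 [ 0.49177856 -0.17718553  0.17055717] [-0.41851344 -0.0120191   2.04270702 -0.29775151  1.03620896 -0.20027679] [2.19188772 2.59657791 0.4390201 ] [ 0.81633133 -0.53881628  0.14604039]
[[ 0.0726  0.9972 -0.0191]
 [ 0.9605 -0.0751 -0.2678]
 [-0.2685  0.0011 -0.9633]]
rack O [ 0.48949044 -0.20934962  0.05486687] lean 0.27182018319744317
```

View pics/c3.png

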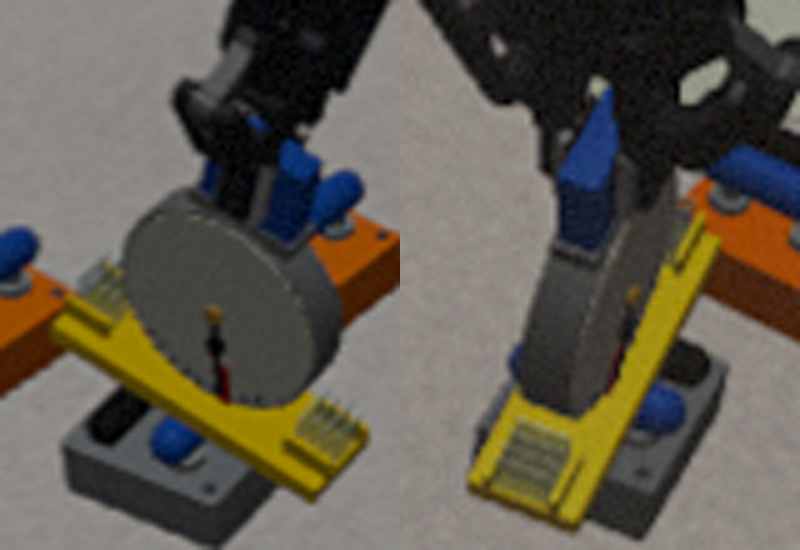

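The pointer now hangs almost on the red mark and the base rests crosswise on the blue ridge. I'll measure the residual on the dial plane.

```bash
python3 - <<'E'
from h import *
s=get_state(); M=R.from_quat(s['tcp_rot']).as_matrix(); p=s['eef_pos']
W=lambda x,y,z: p+M@np.array([y,x,.1201-z])
S=cam('scene'); im=np.mean([read_camera('scene')[:,:,::-1].astype(float) for _ in range(6)],0).astype(np.uint8)
# shift so that the dial centre agrees with the picture
g=[(y,z) for y in(-.03,.03) for z in(-.055,.005)]
src=np.float32([proj(S,W(.0115,y,.062+z)) for y,z in g]); dst=np.float32([((y+.03)*10000,( .005-z)*10000) for y,z in g])
H=cv2.getPerspectiveTransform(src,dst); o=cv2.warpPerspective(im,H,(600,600),flags=cv2.INTER_CUBIC)
cv2.imwrite('pics/c4.png',o)
print('pivot px per mm',np.linalg.norm(src[0]-src[1])/60)
E
```

```text
pivot px per mm 0.32111374
```

View pics/c4.png

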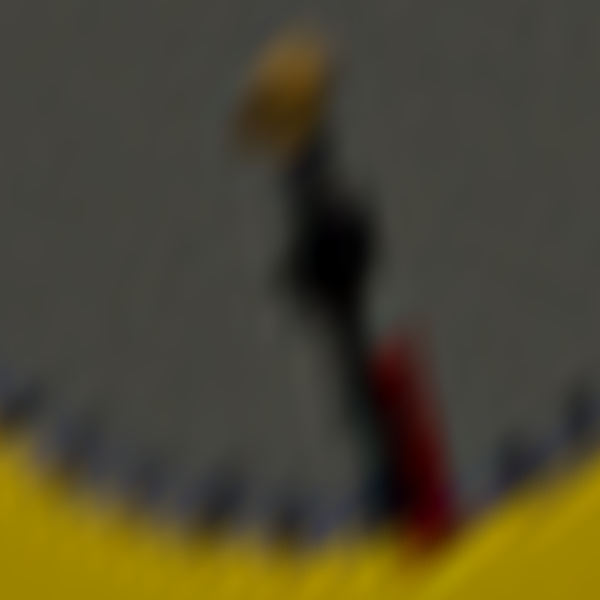

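The rectified view shows the pointer running (333,255) to (385,505) and the red mark from (400,345) to (435,540), just right of it. The pointer stands proud of the face, so I'll check the parallax.

```bash
python3 - <<'E'
from h import *
s=get_state(); M=R.from_quat(s['tcp_rot']).as_matrix(); p=s['eef_pos']
K,d,Mc,t=cam('scene'); c=-Mc.T@t; q=M.T@(c-p); cam_r=np.array([q[1],q[0],.1201-q[2]]); print('cam in rack',cam_r)
def rect(x,y,z):
    P=np.array([x,y,z]); k=(.0115-x)/(cam_r[0]-x); P=P+k*(cam_r-P); return np.round([(P[1]+.03)*1e4,(.005-(P[2]-.062))*1e4])
def a(x,r,th): return rect(x,r*np.sin(th),.062-r*np.cos(th))
for x in(.010,.012,.014,.016): print(x,'piv',rect(x,0,.062),'r21',a(x,.021,.272),'r42',a(x,.042,.272),'r47',a(x,.047,.272))
for x in(.010,.0115,.013):print(x,'red',a(x,.032,.272),a(x,.042,.272),a(x,.052,.272),'tick0',a(x,.047,0))
# w1 parallax of the red
import pickle
K,d,Mc,t=pickle.load(open('w1.pkl','rb')); print('w1 cam',-Mc.T@t)
E
```

```text
cam in rack [0.71789805 0.33218458 0.88497656]
0.01 piv [307.  33.] r21 [363. 234.] r42 [420. 436.] r47 [433. 484.]
0.012 piv [298.  56.] r21 [354. 258.] r42 [411. 461.] r47 [424. 509.]
0.014 piv [288.  79.] r21 [345. 282.] r42 [401. 485.] r47 [415. 534.]
0.016 piv [279. 103.] r21 [335. 306.] r42 [392. 510.] r47 [406. 558.]
0.01 red [393. 340.] [420. 436.] [446. 532.] tick0 [307. 502.]
0.0115 red [386. 358.] [413. 455.] [440. 551.] tick0 [300. 520.]
0.013 red [379. 376.] [406. 473.] [433. 569.] tick0 [293. 539.]
w1 cam [0.74718559 0.30996892 0.28273427]
```

```bash
python3 - <<'E'
from h import *
c=cam('wrist'); im=read_camera('wrist')[:,:,::-1]; cv2.imwrite('pics/w4.png',im)
s=get_state(); M=R.from_quat(s['tcp_rot']).as_matrix(); p=s['eef_pos']
for dl in(0,.03):
  for n,q in dict(bR=(.023,.07,.012),bL=(-.023,.07,.012),lR=(.023,.07,0),lL=(-.023,.07,0),hR=(.008,.023,.154),hL=(-.008,.023,.154)).items():
    x,y,z=q; z-=.136; y,z=y*np.cos(dl)+z*np.sin(dl),-y*np.sin(dl)+z*np.cos(dl); z+=.136
    print(dl,n,proj(c,p+M@np.array([y,x,.1201-z])).round(1))
E
```

```text
0 bR [355.7 130.8]
0 bL [284.1 130.8]
0 lR [354.1 130.7]
0 lL [285.8 130.6]
0 hR [343.9 290.1]
0 hL [293.1 290. ]
0.03 bR [355.3 136.8]
0.03 bL [284.5 136.8]
0.03 lR [353.7 136.9]
0.03 lL [286.2 136.9]
0.03 hR [343.8 287.6]
0.03 hL [293.2 287.6]
```

View pics/w4.png

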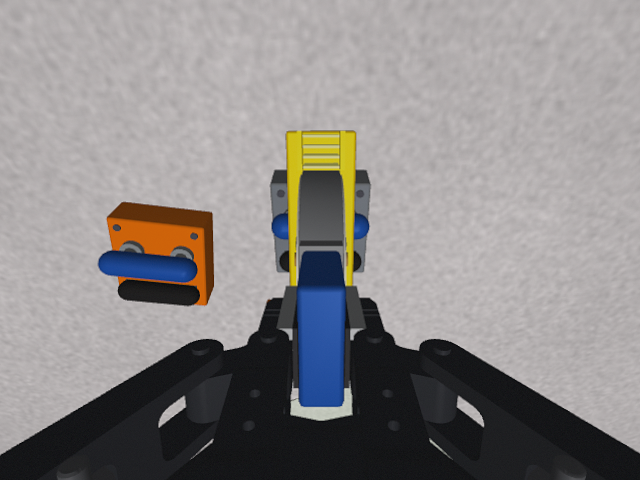

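The base end shows at row 130.5 against a predicted 130.8, so the rack has not slipped in the grip. I'll refine the mark from w1's red centroid with the tick-corrected centre, and check where the ridge lies.

```bash
python3 - <<'E'
from h import *
import pickle
c=pickle.load(open('w1.pkl','rb')); im=cv2.imread('pics/w1.png').astype(float)
a=np.radians(14.256); ex=np.array([np.cos(a),np.sin(a),0]); ey=np.array([-ex[1],ex[0],0]); O=np.array([.537995,.267184,0])
def face(uv,x=.011):
    o,v=ray(c,uv); p=o+v*((O@ex+x-o@ex)/(v@ex)); return np.array([(p-O)@ey+.0006,p[2]-.062+.0018])
# tick-based fit of centre and radius (10 deg spacing)
cr=lambda x,y:(240+(x+.5)/5-.5,145+(y+.5)/5-.5)
A=[];B=[]
for k,q in zip((1,3,4,-1,-2,-3,-4),((308,147),(224,166),(184,182),(398,146),(441,153),(481,165),(519,182))):
    f=face(cr(*q)); t=np.radians(10*k); A+=[[1,0,np.sin(t)],[0,1,-np.cos(t)]]; B+=list(f)
sol,res,*_=np.linalg.lstsq(np.array(A),np.array(B),rcond=None); print('centre,r',sol,'rms',np.sqrt(res/14))
w=np.clip(im[:,:,2]-np.maximum(im[:,:,1],im[:,:,0])-15,0,None); w[:168]=0; w[190:]=0; w[:,:288]=0; w[:,307:]=0
ys,xs=np.nonzero(w); ww=w[ys,xs]; F=np.array([face(q) for q in zip(xs,ys)])-sol[:2]; f=(F*ww[:,None]).sum(0)/ww.sum()
print('red',f,np.hypot(*f),np.arctan2(f[0],-f[1]))
for dx in (.0005,.001): print('if raised',dx,np.arctan2(f[0],-(f[1]+dx*1.0)))
s=get_state(); M=R.from_quat(s['tcp_rot']).as_matrix(); p=s['eef_pos']; c=cam('wrist')
P=[on_z(c,q,.045) for q in((280,226),(361,226))]; m=np.mean(P,0); o=p+M[:,2]*.1201
print('ridge mid (wrist)',m,'rack O',o,'O-ridge along y',(o-m)[1]); print(s['contact_force'])
E
```

```text
centre,r [-5.12943444e-05 -6.02384005e-04  4.51245045e-02] rms [0.00013654]
red [ 0.01122068 -0.03915352] 0.040729620183622986 0.27910139695783515
if raised 0.0005 0.28252373129996516
if raised 0.001 0.2860287085763392
ridge mid (wrist) [ 0.48947921 -0.21101003  0.045     ] rack O [ 0.48921335 -0.20948235  0.05481485] O-ridge along y 0.0015276713646059092
[2.26263799 1.75258115 1.0092509 ]
```

>>> {"fn": "move_arm", "kwargs": {
  "moves": [
    [0, [0.002, 0, 0], [0, -0.009, 0]],
    [0, [0, 0, 0], [0, 0, 0]],
    [0, [0, 0, 0], [0, 0, 0]],
    [0, [0, 0, 0], [0, 0, 0]],
    [0, [0, 0, 0], [0, 0, 0]],
    [0, [0, 0, 0], [0, 0, 0]],
    [0, [0, 0, 0], [0, 0, 0]],
    [0, [0, 0, 0], [0, 0, 0]],
    [0, [0, 0, 0], [0, 0, 0]],
    [0, [0, 0, 0], [0, 0, 0]]
  ]
}}

```text
time: 13.25
eef_pos: [0.4915, -0.1754, 0.1699]
tcp_rot: [0.726, 0.673, -0.103, 0.095]
contact_force: [1.8, -0.6, 1.1]
opening: 0.179
finger_force: 59.5
```

>>> {"fn": "move_arm", "kwargs": {
  "moves": [
    [0, [0, 0, 0], [0, 0, 0]],
    [0, [0, 0, 0], [0, 0, 0]],
    [0, [0, 0, 0], [0, 0, 0]],
    [0, [0, 0, 0], [0, 0, 0]],
    [0, [0, 0, 0], [0, 0, 0]],
    [0, [0, 0, 0], [0, 0, 0]],
    [0, [0, 0, 0], [0, 0, 0]],
    [0, [0, 0, 0], [0, 0, 0]],
    [0, [0, 0, 0], [0, 0, 0]],
    [0, [0, 0, 0], [0, 0, 0]]
  ]
}}

```text
time: 14.08
eef_pos: [0.4915, -0.1753, 0.1698]
tcp_rot: [0.726, 0.673, -0.103, 0.095]
contact_force: [0.6, 0.4, 0.8]
opening: 0.178
finger_force: 59.5
```

```bash
python3 - <<'E'
from h import *
s=get_state(); M=R.from_quat(s['tcp_rot']).as_matrix(); p=s['eef_pos']
lean=np.arctan2(-M[:2,2]@M[:2,0]/np.linalg.norm(M[:2,0]),-M[2,2])
o=p+M[:,2]*.1201; print(s['time'],'lean',lean,'O',o,s['contact_force'],s['finger_force'])
im=read_camera('wrist')[:,:,::-1]; k=cv2.findNonZero(cv2.inRange(cv2.cvtColor(im,cv2.COLOR_BGR2HSV)[:200,270:370],(20,120,60),(35,255,255)))[:,0]; print('base end row',k[:,1].min())
if abs(lean-.281)<.006 and -2<s['contact_force'][2]<4 and 128<k[:,1].min()<134: print(sign_off())
E
```

```text
14.0833 lean 0.2810566952542754 O [ 0.48901152 -0.20850557  0.05444227] [0.63742639 0.4193283  0.84305026] 59.522727727890015
base end row 132
the job is handed in; nothing more can be done
None
```

The job is handed in at 14.1 s: I'm still gripping the rack crosswise on the grey block's blue ridge, pressed about 5 mm of its 15 mm, at a 0.281 rad lean against a red mark measured at 0.28 (good to about 0.01 rad); I took no picture of the dial after the last 0.009 rad trim.

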